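# Shut the headset gate and signal on the call button

### The arm

A 6-joint arm with a two-finger parallel gripper is mounted at the origin on the work surface. World frame = base frame: x ahead of the robot, y to its left, z up, the work surface at z = 0. Lengths are in mm, angles in rad, forces in N, time in s.
With the tool pointing down it reaches from about 400 to 825 mm from the base axis. Payload 7 kg.
Tool frame: the origin (TCP) lies at the very end of the fingers, on their centre line; the grasp point (between the pads) lies 19 mm behind it; z points along the fingers, y is the line along which they close (so a half turn about z gives the same grasp; the last joint's range is limited). The gripper opens to 88 mm and grips with 3 to 60 N. Pads are 19 mm wide; open, the fingers measure 130 mm over their backs; the gripper's body (78 mm by 193 mm) begins 47 mm behind the grasp point.
Start: joints at [1.476, 0.359, 0.012, 0, -1.224, -0.288], TCP at [252.132, 626.119, 226.561] pointing down, gripper open.
Joint ranges: [-3.07, 3.07], [-1.43, 2.12], [-1.02, 1.25], [-3.03, 1.67], [-3.05, -0], [-3.03, 3.03]. Speed limits (rad/s): [2.39, 2.39, 3.01, 3.14, 3.14, 3.14].

### API

Orientations are given as a unit quaternion [x, y, z, w].
In Python, from plant import bot gives the robot as it stands. Calls block until the motion is done:
- bot.move_ptp(position, orientation): joint-space move of the TCP to a pose.
- bot.line_to(position, velocity=150, ori=None): straight line of the TCP; ori=None keeps the orientation; velocity is the mean speed in mm/s.
- bot.move_joints(angles): joint-space move.
- bot.move_gripper(opening, force=None): finger opening in mm; force is the grip in N (None keeps the last); returns when the fingers have stopped.
- bot.pause(seconds).
- bot.solve_ik(position, orientation): joint angles nearest the present ones, or None.
- bot.read_state(): the state.
- bot.camera(name): name is "scene" or "side" or "wrist"; returns the picture (384x512x3 uint8, red, green, blue); there is no depth.
- bot.get_calibration(name): a dict with "fx", "fy", "cx", "cy" (pixels), "distortion" ([k1, k2, p1, p2, k3] as OpenCV has them; the pictures are not rectified), "view" (4x4, takes a point from world to camera coordinates); the wrist camera has in their place "T_tool_cam" (4x4, takes a point from camera to tool coordinates, whose origin is the TCP and whose axes are the flange's). Camera axes: x right, y up, looking along -z (the intrinsics and any distortion apply to the point x, -y, -z); pixel columns grow to the right and rows downward; lengths in mm; the calibration is good to about 2 mm. A picture is of the moment at which its call begins: read the wrist's pose just before it. get_calibration takes no time and is no camera call.
A pose or a line that the arm cannot do raises bot.Unreachable and nothing moves.
- bot.close_job(): hands the job in; it is judged then, once.
The state is a dict: "t": time; "joint_pos": joint angles; "qvel": joint speeds; "tau": joint torques, N m; "tcp_pos": TCP position; "eef_rot": TCP orientation; "contact_force": force on the tool from outside, world axes, zero at the start; "moment": the same for the moment, N m; "width": finger opening in mm; "finger_force": force on a finger pad.
Only numpy, scipy, OpenCV 4.12 (cv2) and the standard library are available. Lean on these libraries where they do the work, as an engineer would, in place of code of your own. Each camera call takes 0.05 s, during which the arm holds its last target. There are 200 camera calls.

### The job

The headset is back on its cradle, so close the station down: push its little wooden gate fully shut without slamming it, then signal the stage manager by gently pressing the round call button on the wide two-channel belt pack all the way in, and let it spring back up. Nothing is to be picked up; do not press that pack's two talk keys or shift the pack. Leave the narrow belt pack untouched and the loose parts on the desk where they stand.

Things in the scene. Friction and masses are not known exactly. Their poses are not given: they have to be found in the camera images.
- gate (a joint): Swing of the wooden gate at the front of the headset station, rad: 0 is fully shut (against a stop), growing to at most 1.4 as the free end swings out towards the robot; it starts ajar, at 0.5 to 1.1. Seen from above it closes anticlockwise about a vertical hinge at its left (+y) end. Light friction: about 0.5 N at the free end moves it, and it stays where it is left.
- gate_hinge (a point): Point on the gate's vertical hinge axis, 61 mm above the desk. The gate is a panel of six upright pickets, 12 mm thick and 20 mm wide with 12 mm gaps, on two rails at the back. It reaches 185 mm from the hinge axis to its free end; its underside is 16 mm and its top 106 mm above the desk.
- station: The headset station, fixed to the desk: a wooden pen 232 mm wide (y) and 225 mm deep with picket fences and four square corner posts, post caps 132 mm above the desk. The gate closes its front, which looks to -x, towards the robot. The headset hangs inside, up to 265 mm high, its nearest part about 95 mm behind the shut gate. Origin: on the desk, midway along the shut gate.
- gate_edge (a point): Point on the gate's flat outer face (the side to push on to shut it), 165 mm from the hinge axis along the gate, 20 mm short of the free end and 61 mm above the desk; this face lies 6 mm in front of the hinge axis. It moves with the gate. Shut, the outer face looks towards the robot.
- pack_two: The wide two-channel belt pack: grey plastic, 130 mm long (x), 104 mm wide (y), face 42 mm above the desk, lying loose face up, 0.25 to 0.5 kg. Origin: centre of its underside; x points to its far end with two volume knobs. On its face: two rectangular talk keys side by side near the other end, one round call button on the centreline towards the knob end, all of the same black rubber.
- call_top (a point): Centre of the top of the wide pack's round call button (diameter 20 mm, in a flat collar 29 mm across): 24 mm from the pack's centre towards the knob end. At rest its top is 51 mm above the desk, 9 mm above the pack's face.
- call (a joint): How far the wide pack's call button is pressed, m: 0 at rest, 0.005 fully in. A spring brings it back up: 1.2 N starts it, 5.2 N holds it fully in.
- talk_left (a joint): How far the wide pack's left (+y in the pack's frame) talk key is pressed, m: 0 at rest, 0.003 fully in. Rectangular, 24 by 30 mm, top 5 mm above the face, centred 33 mm from the pack's centre towards the socket end and 26 mm to the left. Must not be pressed.
- talk_right (a joint): The same for the right talk key, 26 mm to the right of the centreline. Must not be pressed.
- pack_one: The narrow single-channel belt pack: same make, 116 mm long by 72 mm wide by 42 mm high, one talk key and a round call button of its own, one volume knob. To be left untouched. Origin: centre of its underside; x towards its knob end.
- mic_capsule: Silver microphone capsule, a slotted cylinder 21 mm across and 40 mm high, standing on its end. Origin: centre of its underside. To be left where it stands.
- ear_ring: Black rubber ear cushion ring, 66 mm across, 16 mm high, lying flat. Origin: centre of its underside. To be left where it lies.
- jack_adapter: Brass jack adapter standing on its 16 mm barrel, plug upwards, 54 mm high. Origin: centre of its underside. To be left where it stands.
- tape_roll: Roll of black tape lying flat, 96 mm across, 48 mm high. Origin: centre of its underside. To be left where it lies.
- torch: Small torch standing on its 32 mm wide head, 108 mm high. Origin: centre of its underside. To be left where it stands.
Not all that is in view belongs to the job. Leave any purple look-alike of the pack_two alone.

How it is judged (in metres and radians):
On the way, in this order (a step that is already met when the one before it is completed fails the run):
1. the gate is pushed fully shut (value of joint gate below 0.06 rad), for 0.2 s.
2. the wide pack's call button is pressed in, with the gate still shut (value of joint call above 0.0035 m and value of joint gate below 0.06 rad), for 0.05 s.
At the end, for the whole second after the job is handed in: The gate is shut (within 0.06 rad, about 10 mm at its free end), the call button has been pressed at least 3.5 mm of its 5 mm after that and is up again (within 1 mm), the talk keys are up, and both belt packs and the five loose parts are within 12 mm of where they started (value of joint gate below 0.06 rad and value of joint each of call, talk_left, talk_right below 0.001 m and distance of each of pack_two, pack_one, mic_capsule, ear_ring, jack_adapter, tape_roll, torch from where it was at the start of the episode below 0.012 m); the robot touches nothing.
It fails at once if the gate is slammed (closing faster than 2.5 rad/s, about 0.45 m/s at its free end) (velocity of joint gate below -2.5 rad/s).
It fails at once if a talk key of the wide pack is pressed (more than 1 mm) (value of joint any of talk_left, talk_right above 0.001 m).
It fails at once if the wide pack or its button is pressed hard (over 20 N) (contact force between any of the fingers, the arm and pack_two above 20 N).
It fails at once if the narrow pack is touched (over 0.5 N) (contact force between any of the fingers, the arm and pack_one above 0.5 N).
It fails at once if the wide pack or a loose part is shifted or lifted (more than 12 mm) (distance of any of pack_two, mic_capsule, ear_ring, jack_adapter, tape_roll, torch from where it was at the start of the episode above 0.012 m).
It also fails if it takes over 43 s, if anything falls off the work surface, if the arm or the gripper's body presses on something with over 40 N, if the wrist force passes 120 N, or if a joint passes its speed limit or range.

## Working session

There is one attempt and no reset: what is moved stays moved. The work goes in short steps, each a Python script; the robot and the scene stay as the last script left them, time stands still between calls to the robot, and variables do not carry over. Pictures are saved under pics/ and viewed, at most 10 in all, crops included, and the job is handed in when it is done.

```bash
mkdir -p pics; ls
python3 - <<'E'
from plant import bot
import cv2,numpy as np
for n in("scene","side"):
    im=bot.camera(n); cv2.imwrite(f"pics/{n}0.png",im[:,:,::-1]); c=bot.get_calibration(n); print(n,c)
print(bot.get_calibration("wrist")); s=bot.read_state(); print(s['t'],s['eef_rot'],s['width'])
E
```

```text
pics
scene {'fx': 459.110274587718, 'fy': 459.110274587718, 'cx': 256.9012594984894, 'cy': 187.8932305748282, 'distortion': array([0.05915935, 0.        , 0.        , 0.        , 0.        ]), 'view': array([[ 6.03359945e-01,  7.97429059e-01,  7.97950949e-03,
        -3.79354714e+02],
       [-5.59978385e-01,  4.16530710e-01,  7.16188785e-01,
         2.75457535e+02],
       [ 5.67786038e-01, -4.36587979e-01,  6.97860983e-01,
        -1.87758298e+03],
       [ 0.00000000e+00,  0.00000000e+00,  0.00000000e+00,
         1.00000000e+00]])}
side {'fx': 467.5280073051409, 'fy': 467.5280073051409, 'cx': 263.00043080180916, 'cy': 195.45236097712078, 'distortion': array([0.01271485, 0.        , 0.        , 0.        , 0.        ]), 'view': array([[ 9.93776038e-01, -1.11395546e-01, -4.68060554e-04,
        -5.79378037e+02],
       [ 5.66952400e-02,  5.02160789e-01,  8.62913780e-01,
        -9.34517017e+01],
       [-9.58897097e-02, -8.57569574e-01,  5.05350956e-01,
        -1.52146040e+03],
       [ 0.00000000e+00,  0.00000000e+00,  0.00000000e+00,
         1.00000000e+00]])}
{'fx': 337.02862480313325, 'fy': 337.02862480313325, 'cx': 258.73211906201504, 'cy': 191.28832809430432, 'distortion': array([-0.04958815,  0.        ,  0.        ,  0.        ,  0.        ]), 'T_tool_cam': array([[ 3.65196107e-04,  9.61837190e-01,  2.73622159e-01,
         7.33663087e+01],
       [ 9.99999837e-01, -2.31305558e-04, -5.21586994e-04,
        -2.25171454e-02],
       [-4.38391442e-04,  2.73622305e-01, -9.61837118e-01,
        -1.58166127e+02],
       [ 0.00000000e+00,  0.00000000e+00,  0.00000000e+00,
         1.00000000e+00]])}
0.1 [ 9.81731938e-01 -1.90267810e-01 -5.52483000e-05  7.47529492e-04] 87.36127543322519
```

View pics/scene0.png

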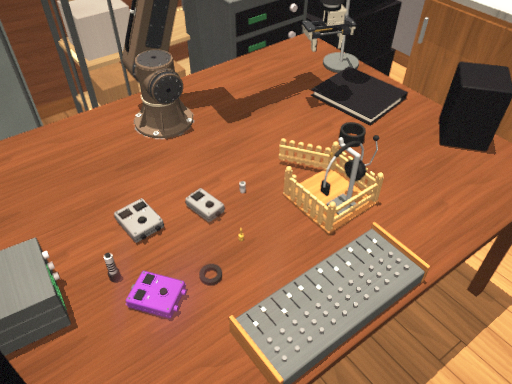

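View pics/side0.png

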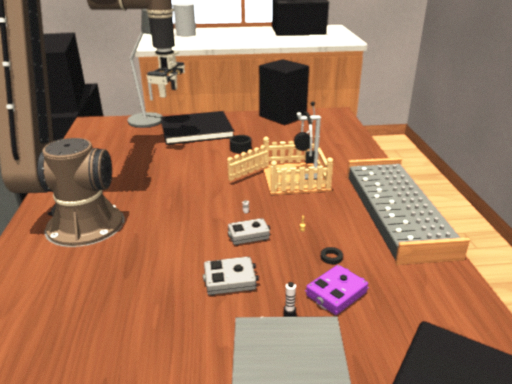

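The scene view shows the wide grey pack at about (139,220), the narrow pack at (205,205) and the purple decoy at (157,295). The gate is ajar at roughly (280,150)–(335,165). In the side view the wide pack is at (230,275) and the gate at (228,170)–(268,155). I'll enlarge the gate and the pack.

Run:
```python
import cv2,numpy as np
a=cv2.imread("pics/scene0.png");b=cv2.imread("pics/side0.png")
def cr(i,x,y,w=100,h=75):return cv2.resize(i[y:y+h,x:x+w],(400,300),interpolation=cv2.INTER_CUBIC)
cv2.imwrite("pics/c1.png",np.vstack([np.hstack([cr(a,270,110),cr(b,220,120)]),np.hstack([cr(a,90,180),cr(b,185,235)])]))
```

```text
(no output)
```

View pics/c1.png

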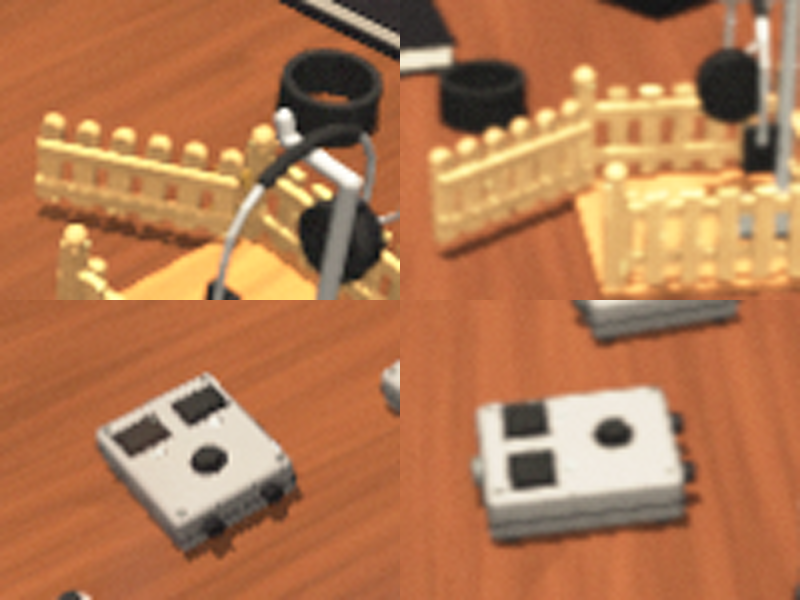

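Composite (4x). In scene pixels the gate's free picket top is at (283,139.5), the hinge-side post cap at (335.5,142.5), the right front post cap at (288,168) and the call button at (142.2,219.5). The matching side pixels are (230,158), (266,138), (273.8,162) and (238.5,268).

```bash
cat > h.py <<'E'
import numpy as np, cv2
from scipy.spatial.transform import Rotation as R
from plant import bot
def ray(n,uv,T=None):
    c=bot.get_calibration(n); K=np.array([[c['fx'],0,c['cx']],[0,c['fy'],c['cy']],[0,0,1]])
    p=cv2.undistortPoints(np.array([[uv]],float),K,c['distortion'])[0,0]
    M=np.linalg.inv(c['view']) if T is None else T@c['T_tool_cam']
    d=M[:3,:3]@np.array([p[0],-p[1],-1]); return M[:3,3],d/np.linalg.norm(d)
def plane(r,z): return r[0]+r[1]*(z-r[0][2])/r[1][2]
def tri(*rs):
    A=sum(np.eye(3)-np.outer(d,d) for o,d in rs); b=sum((np.eye(3)-np.outer(d,d))@o for o,d in rs)
    return np.linalg.solve(A,b)
def toolT(s):
    T=np.eye(4);T[:3,:3]=R.from_quat(s['eef_rot']).as_matrix();T[:3,3]=s['tcp_pos'];return T
E
python3 - <<'E'
from h import *
np.set_printoptions(precision=1,suppress=True)
for n,a,b,z in [("freetop",(283,139.5),(230,158),104),("hpost",(335.5,142.5),(266,138),128),("rpost",(288,168),(273.8,162),128),("call",(142.2,219.5),(238.5,268),51),
 ("mic",(242.5,182),(245.5,202),38),("torch",(109,257),(291,285),104),("one",(205,203),(249,231),42),("tape",(352,130),(240,140),48)]:
    ra,rb=ray("scene",a),ray("side",b); print(n,tri(ra,rb),plane(ra,z),plane(rb,z))
# pack corners on face z=42 (scene / side)
for n,l in (("scene",[(98,436),(207,376),(292,462),(180,535)]),("side",[(480,405),(655,390),(682,478),(490,510)])):
    x0,y0=(90,180) if n=="scene" else (185,235)
    for u,v in l: print(n,plane(ray(n,(x0+(u%400 if n=="side" else u)/4,y0+(v-300)/4)),42))
E
```

```text
freetop [486.8 222.1 105.5] [485.1 223.5 104. ] [486.9 224.9 104. ]
hpost [631.5 333.6 130.4] [628.3 337.2 128. ] [632.5 336.6 128. ]
rpost [634.2 120.1 130.9] [631.9 122.3 128. ] [635.  126.1 128. ]
call [ 478.8 -333.    45.2] [ 482.9 -333.9   51. ] [ 478.9 -341.4   51. ]
mic [524.7  16.8  40.8] [519.9  20.5  38. ] [526.   17.7  38. ]
torch [ 596.9 -481.2  100.9] [ 600.6 -482.4  104. ] [ 595.8 -483.6  104. ]
one [ 522.6 -133.4   27.7] [ 531.  -137.1   42. ] [ 522.6 -159.1   42. ]
tape [542.2 522.4  44.3] [544.3 519.5  48. ] [542.  511.9  48. ]
scene [ 402.2 -389.6   42. ]
scene [ 393.2 -291.5   42. ]
scene [ 516.9 -282.    42. ]
scene [ 531.6 -383.8   42. ]
side [ 389.7 -290.9   42. ]
side [ 510.8 -287.9   42. ]
side [ 520.5 -382.2   42. ]
side [ 395.5 -399.2   42. ]
```

Post spacing comes out at 213 mm against 212 mm expected. With the hinge at about (633,321.5), the free picket is 176 mm away against 175 mm expected, so the gate sits at about 0.98 rad. I'll push it shut along its arc with closed fingers.

Run:
```python
from h import *
H=np.array([633,321.5]); z=78
def pose(th,r,off,sgn):
    n=np.array([-np.cos(th),np.sin(th)]); d=np.array([-np.sin(th),-np.cos(th)])
    x=sgn*np.r_[n,0]; zz=np.array([0,0,-1.]); q=R.from_matrix(np.c_[x,np.cross(zz,x),zz]).as_quat()
    return H+r*d+off*n,q
print(bot.read_state()['joint_pos'])
for s in(1,-1):
    for th in(.98,.5,0):
        p,q=pose(th,150,16,s); print(s,th,p,bot.solve_ik([*p,z],q))
sgn=min((1,-1),key=lambda s:abs((bot.solve_ik([*pose(.5,150,16,s)[0],z],pose(.5,150,16,s)[1]) or [9]*6)[5]))
print("sgn",sgn)
bot.move_gripper(0)
p,q=pose(.98,150,60,sgn); bot.move_ptp([*p,210],q); bot.line_to([*p,z],150)
s=bot.read_state();print(s['t'],s['tcp_pos'],s['contact_force'],s['width'])
im=bot.camera("scene");im2=bot.camera("side")
f=lambda i,x,y:cv2.resize(i[y:y+90,x:x+120,::-1],(400,300),interpolation=cv2.INTER_CUBIC)
cv2.imwrite("pics/pre.png",np.hstack([f(im,260,90),f(im2,200,100)]))
```

```text
[ 1.47611124e+00  3.59312622e-01  1.11479751e-02 -2.70494511e-04
 -1.22410908e+00 -2.88092790e-01]
1 0.98 [499.51303368 251.23457591] [ 0.8161525   0.31292115 -0.43453656  0.         -0.82333862  2.91623648]
1 0.5 [547.04484822 197.53342433] [ 0.68258246  0.3449132  -0.38441222  0.         -0.84147091 -2.75337878]
1 0 [617.  171.5] [ 0.57528708  0.42756725 -0.2488119   0.         -0.89441718 -2.14608341]
-1 0.98 [499.51303368 251.23457591] [ 0.8161525   0.31292115 -0.43453656  0.         -0.82333862 -0.22535618]
-1 0.5 [547.04484822 197.53342433] [ 0.68258246  0.3449132  -0.38441222  0.         -0.84147091  0.38821387]
-1 0 [617.  171.5] [ 0.57528708  0.42756725 -0.2488119   0.         -0.89441718  0.99550924]Traceback (most recent call last):
  File "<stdin>", line 11, in <module>
  File "<stdin>", line 11, in <lambda>
ValueError: The truth value of an array with more than one element is ambiguous. Use a.any() or a.all()
```

```bash
cat >> h.py <<'E'
H=np.array([633,321.5])
def gpose(th,r,off):
    n=np.array([-np.cos(th),np.sin(th)]); d=np.array([-np.sin(th),-np.cos(th)]); to=min(th,.5)
    x=np.array([-np.cos(to),np.sin(to),0]); zz=np.array([0,0,-1.])
    return H+r*d+off*n,R.from_matrix(np.c_[x,np.cross(zz,x),zz]).as_quat()
E
python3 - <<'E'
from h import *
z=78
bot.move_gripper(0)
p,q=gpose(.98,150,60); bot.move_ptp([*p,210],q); bot.line_to([*p,z],150)
s=bot.read_state();print(s['t'],s['tcp_pos'],s['contact_force'],s['width'],s['joint_pos'])
im=bot.camera("scene");im2=bot.camera("side")
f=lambda i,x,y:cv2.resize(i[y:y+90,x:x+120,::-1],(400,300),interpolation=cv2.INTER_CUBIC)
cv2.imwrite("pics/pre.png",np.hstack([f(im,260,90),f(im2,200,100)]))
E
```

```text
4.8417 [475.44773033 288.24551243  78.73630189] [-0.01703066  0.22757306 -0.56481422] 0.20545260872313953 [ 8.97379474e-01  3.06870714e-01 -4.41818947e-01  3.17725112e-04
 -8.20936473e-01 -2.96806635e+00]
```

View pics/pre.png

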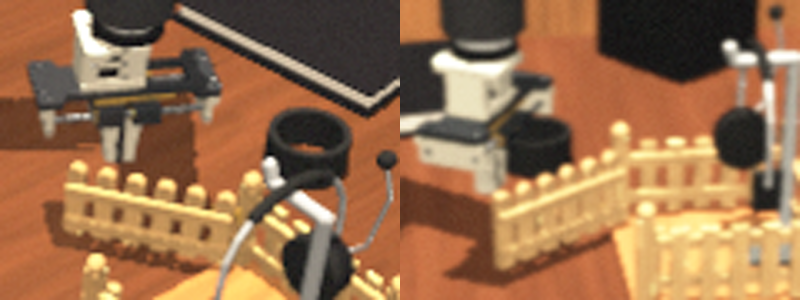

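The closed fingers (left pane about (120,150), right pane about (487,180)) stand on the gate's outer side, clear of the tape roll. Next I push along the arc and watch the force.

Run:
```python
from h import *
z=78; off=15
p,q=gpose(.98,150,30); bot.line_to([*p,z],80,q)
for th in list(np.arange(.9,.15,-.1))+list(np.arange(.12,-.061,-.02)):
    p,q=gpose(th,150,off); bot.line_to([*p,z],60,q)
    s=bot.read_state(); f=s['contact_force']; print(round(th,2),s['t'],np.round(s['tcp_pos'],1),np.round(f,1))
    if np.hypot(*f[:2])>8: break
bot.pause(.3)
im=bot.camera("scene");im2=bot.camera("side")
f=lambda i,x,y:cv2.resize(i[y:y+90,x:x+120,::-1],(400,300),interpolation=cv2.INTER_CUBIC)
cv2.imwrite("pics/post.png",np.hstack([f(im,260,120),f(im2,220,110)]))
```

```text
0.9 6.0667 [506.3 239.7  78. ] [ 0.8 -0.5 -0.4]
0.8 6.4667 [515.1 227.4  78. ] [-0.8  0.2 -0.5]
0.7 6.8667 [525.1 216.   77.9] [ 0.4  0.  -0.2]
0.6 7.2667 [536.2 205.8  77.9] [0.3 0.4 0.9]
0.5 7.6667 [548.2 196.7  77.9] [-0.5  0.1  0. ]
0.4 8.0667 [560.6 189.1  77.8] [-0.  -0.8 -0.5]
0.3 8.4667 [574.  182.7  77.9] [ 0.  -0.1  0.3]
0.2 8.8667 [588.1 177.5  77.9] [-0.5 -0.2  0.1]
0.12 9.2167 [599.7 174.4  77.9] [-0.2  1.1  0. ]
0.1 9.4667 [602.8 173.8  78. ] [-0.1 -0.6 -0.4]
0.08 9.7167 [606.  173.2  78. ] [-0.1  0.1 -0.6]
0.06 9.9667 [609.  172.7  78. ] [ 0.1 -0.2 -0.7]
0.04 10.2167 [612.  172.2  77.9] [-0.5  0.5 -0.9]
0.02 10.4667 [613.8 171.7  77.7] [-4.9  0.4  2.5]
-0.0 10.7167 [614.3 171.4  77.7] [-15.6   4.3  10.2]
```

View pics/post.png

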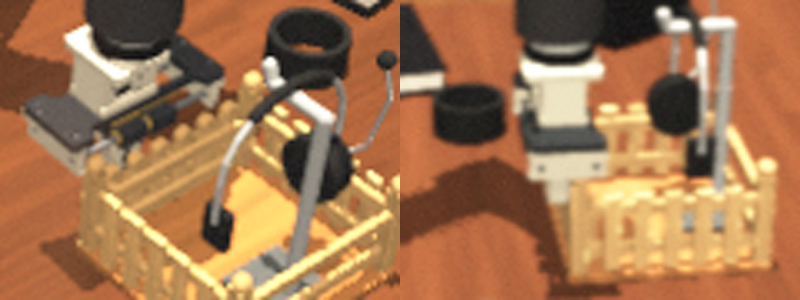

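The gate looks closed flush between its posts, and it met its stop with 15 N at the expected position. I'll back off and move over the wide pack, then look from close by.

Run:
```python
from h import *
bot.line_to([560,171.5,78],120); bot.line_to([530,171.5,230],250)
yaw=.05
best=None
for sg in(1,-1):
    x=sg*np.array([np.cos(yaw),np.sin(yaw),0]); zz=np.array([0,0,-1.]); q=R.from_matrix(np.c_[x,np.cross(zz,x),zz]).as_quat()
    j=bot.solve_ik([480,-336,130],q); print(sg,j)
    if j is not None and (best is None or abs(j[5])<abs(best[1][5])): best=(q,j)
q=best[0]
bot.move_ptp([480,-336,230],q); bot.pause(.3)
s=bot.read_state(); print(s['t'],s['tcp_pos'],s['eef_rot'],s['contact_force'])
np.savez("w.npz",p=s['tcp_pos'],q=s['eef_rot'])
im=bot.camera("wrist"); cv2.imwrite("pics/w1.png",im[:,:,::-1])
a=bot.camera("scene");b=bot.camera("side")
f=lambda i,x,y:cv2.resize(i[y:y+96,x:x+128,::-1],(400,300),interpolation=cv2.INTER_CUBIC)
wr=im[:,:,::-1]
cv2.imwrite("pics/w1c.png",np.hstack([wr,np.vstack([cv2.resize(f(a,260,120),(256,192)),cv2.resize(f(b,220,110),(256,192))])]))
```

```text
1 [-0.27722677  0.29397996 -0.31856957  0.         -0.95824679  1.8980231 ]
-1 [-0.27722677  0.29397996 -0.31856957  0.         -0.95824679 -1.24356955]
14.6667 [ 480.35144934 -335.51316441  230.04622117] [-2.54396886e-02  9.99676356e-01 -8.04264314e-07  7.08960642e-05] [0.15999698 0.1363586  0.6021749 ]
```

View pics/w1c.png

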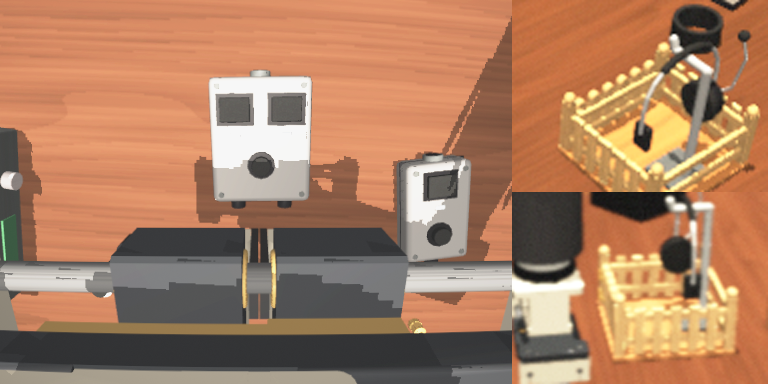

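The right panes show the gate shut. In the wrist view the wide pack's call button is at about (261.5,165), the talk keys at (235,109) and (287,109), and the knobs at the lower edge. I'll compute the position and press down in force-guarded steps.

Run:
```python
from h import *
w=np.load("w.npz"); T=toolT(dict(tcp_pos=w['p'],eef_rot=w['q']))
g=cv2.cvtColor(cv2.imread("pics/w1.png"),cv2.COLOR_BGR2GRAY)
m=np.zeros_like(g); m[145:188,240:284]=(g[145:188,240:284]<75)
n,l,st,c=cv2.connectedComponentsWithStats(m); i=1+np.argmax(st[1:,4]); print(st[i],c[i])
P=lambda u,z:plane(ray("wrist",u,T),z)
b=P(c[i],47); k=(P((235,109),47)+P((287,109),47))/2
e=(P((210,79),42),P((309,79),42),P((310,201),42),P((214,201),42))
print("call",b,"keys",k,"dist",np.linalg.norm(b-k),"corners",e)
print("sizes",np.linalg.norm(e[0]-e[1]),np.linalg.norm(e[1]-e[2]))
assert abs(np.linalg.norm(b-k)-57)<6 and np.hypot(b[0]-481,b[1]+336)<12
bot.line_to([b[0],b[1],75],120); bot.pause(.3)
f0=bot.read_state()['contact_force'][2]
z=56
bot.line_to([b[0],b[1],z],40)
while z>43.5:
    z-=.5; bot.line_to([b[0],b[1],z],10); s=bot.read_state(); f=s['contact_force'][2]-f0
    print(z,round(s['tcp_pos'][2],2),round(f,2),round(s['t'],1))
    if f>8: break
bot.pause(.15); print(bot.read_state()['contact_force'],f0)
cv2.imwrite("pics/press.png",bot.camera("wrist")[:,:,::-1])
```

```text
[249 157  25  21 352] [260.58806818 167.77840909]
call [ 477.95934499 -333.64296152   47.        ] keys [ 418.78439098 -336.35501488   47.        ] dist 59.237069604777155 corners (array([ 392.69233088, -387.83189906,   42.        ]), array([ 387.71009434, -290.79546247,   42.        ]), array([ 512.72356259, -278.43026973,   42.        ]), array([ 518.04106527, -381.79771327,   42.        ]))
sizes 97.16425633228518 125.62350590341134
55.5 55.67 -0.6 17.4
55.0 55.05 -0.57 17.7
54.5 54.47 0.28 17.9
54.0 53.97 -0.22 18.2
53.5 53.43 -0.69 18.4
53.0 52.96 -0.1 18.7
52.5 52.48 -0.38 18.9
52.0 51.95 0.21 19.2
51.5 51.47 -0.29 19.4
51.0 51.1 1.06 19.7
50.5 50.56 0.95 19.9
50.0 50.04 2.15 20.2
49.5 49.52 2.37 20.4
49.0 49.02 2.13 20.7
48.5 48.54 4.32 20.9
48.0 48.05 4.17 21.2
47.5 47.54 3.43 21.4
47.0 47.05 4.26 21.7
46.5 46.54 5.34 21.9
46.0 46.27 6.15 22.2
45.5 46.16 10.77 22.4
[-1.7792368   2.43848364 10.22816623] 0.24996333905580648
```

The force follows the button's spring: it starts at 51 mm, reaches 5.3 N at 46.5 mm, then meets the hard stop at 46.2 mm. I'll lift off and check.

Run:
```python
from h import *
p=bot.read_state()['tcp_pos']
bot.line_to([p[0],p[1],60],25); bot.line_to([480,-336,230],150); bot.pause(.3)
s=bot.read_state(); print(s['t'],s['contact_force'])
im=bot.camera("wrist")[:,:,::-1]; d=cv2.absdiff(im,cv2.imread("pics/w1.png")).max(2)
print("changed px",(d[60:215,200:320]>40).sum())
a=bot.camera("scene");b=bot.camera("side")
cv2.imwrite("pics/end.png",cv2.resize(np.hstack([a,b])[:,:,::-1],(800,300)))
```

```text
24.95 [0.77439521 0.45465047 0.43885246]
changed px 515
```

View pics/end.png

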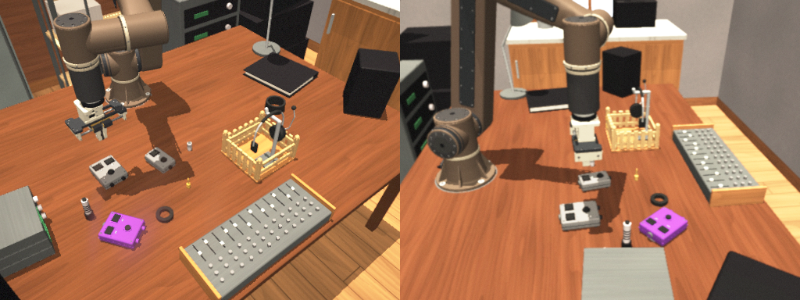

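The end view shows the gate shut, with the packs and loose parts in place and the arm clear of everything. I'm handing the job in.

```bash
python3 -c "
from plant import bot
print(bot.close_job())"
```

```text
the job is handed in; nothing more can be done
None
```

I pushed the gate shut slowly against its stop, pressed the wide pack's call button fully in and released it, and handed the job in at about 25 s; no pass/fail result came back.

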